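# Put the dry utensils away in the drawer under the microwave

## Robot

A 6-joint arm with a two-finger parallel gripper is mounted at the origin on the work surface. World frame = base frame: x ahead of the robot, y to its left, z up, the work surface at z = 0. Lengths are in mm, angles in rad, forces in N, time in s.
With the tool pointing down it reaches from about 350 to 925 mm from the base axis. Payload 6.4 kg.
Tool frame: the origin (TCP) lies midway between the tips of the shut fingers; the grasp point (between the pads) lies 19 mm behind it; z points along the fingers, x is the direction in which the jaws open and shut, and the axes are right-handed (so a half turn about z gives the same grasp; the last joint's range is limited). The gripper opens to 85 mm and grips with 20 to 120 N. Pads are 22 mm wide; open, the fingers measure 114 mm over their backs; the gripper's body (76 mm by 85 mm) begins 54 mm behind the grasp point. The pads swing forward as they close: fully open they stand 13 mm farther back than shut.
Start: joints at [1.069, 0.245, 1.558, -0, 1.339, -0.174], TCP at [209.272, 615.402, 231.29] pointing down, gripper open.
Joint ranges: [-3.13, 3.13], [-1.02, 2.26], [0.13, 2.54], [-0.95, 4.09], [0.21, 2.88], [-2.74, 2.74]. Speed limits (rad/s): [2.57, 2.57, 3.14, 3.14, 3.14, 3.14].

## Interface

Orientations are given as a 3x3 rotation matrix whose columns are the frame's x, y, z axes.
In Python, from plant import ctrl gives the robot as it stands.
- The arm moves only by the tool apply_moves, never from a script. Its argument "moves" is a list that holds one entry, the list of rows, each a list of 7 numbers: the shift along the tool's x, y, z in mm, then the turn, a rotation vector about the tool's x, y, z in rad, then the closure, from 0 (fully open) to 1 (shut). In form: [[[x, y, z, rx, ry, rz, grip], ...]]. A call has 1 to 10 rows; each row shifts and turns the commanded pose from where the row before left it, along the tool's axes as they then stand; what a row does not reach is not made up. A row lasts 1/8 s, in which the tool goes at most 62.5 mm and 10.7 degrees, less where a joint would pass 70% of its speed; a pose out of reach is approached as far as the arm can. A call is refused whole if a number of a shift passes 62.5 or a number of a turn 0.188, either way. A call with a gripper value outside its range is refused whole. The fingers move at their own pace and stop on an object; "squeeze" is the grip in N (left out, the last holds). Time passes only in rows, so rows that do not move let the fingers close. It gives the time, the measured TCP pose, the force and the opening at its end, in the units of the state.
- ctrl.get_state(): the state, without advancing time (a new reading comes with each control period).
- ctrl.get_image(name): name is "scene" or "top"; returns (picture, depth): 384x512x3 uint8, blue, green, red; 384x512 float32, mm along the optical axis (not along the pixel's ray), 0 where there is no reading.
- ctrl.camera_params(name): a dict with "mtx" (3x3 intrinsics, pixels), "rvec" (rotation vector, rad) and "tvec" (3), from world to camera coordinates, as OpenCV has them. Camera axes: x right, y down, z forward; pixel columns grow to the right and rows downward; lengths in mm; the calibration is good to about 2 mm. A picture is of the moment at which its call begins. camera_params takes no time and is no camera call.
- ctrl.sign_off(): hands the job in, once; it reports no verdict.
The state is a dict: "t": time; "joint_pos": joint angles; "qd": joint speeds; "joint_efforts": joint torques, N m; "ee_pos": TCP position; "eef_rot": TCP orientation; "contact_force": force on the tool from outside, world axes, zero at the start; "ft_torque": the same for the moment, N m; "finger_gap": finger opening in mm.
Only numpy, scipy, OpenCV 4.12 (cv2) and the standard library are available. Lean on these libraries where they do the work, as an engineer would, in place of code of your own. Each camera call takes 0.05 s, during which the arm holds its last target. There are 200 camera calls.

## Task

The rice paddle and the turner in the drainer are dry: draw each out of its slot and lay it flat, right way up, in an empty tray of the open drawer under the microwave, one to a tray, without dropping it. Then slide the drawer fully shut without slamming it. Leave the washing-up brush in the drainer, the things in the third tray in place, and do not shift anything else on the counter.

Things in the scene. Friction and masses are not known exactly. Their poses are not given: they have to be found in the camera images.
- paddle: Rice paddle of pale bamboo, 42 to 84 g, 185 mm long, flat underneath. Origin: mid-length, on the underside. x runs from blade to handle, y across, z out of the upper side. Handle: bar 22 mm wide, 14 thick, x = -5 to +92 mm; blade 58 wide, 6 thick. Starts blade down in one of the drainer's slots (which varies), lying on the slot floor, x pointing up the slope at 40 degrees; some 95 mm of handle sticks out.
- paddle_grip (a point): Paddle grip point: mid-thickness of the handle, 42.5 mm from the origin towards the handle end.
- turner: Black kitchen turner, 49 to 98 g, 185 mm long, flat underneath. Origin: mid-length, on the underside. x runs from blade to handle, y across, z out of the upper side. Handle: bar 22 mm wide, 14 thick, x = -5 to +92 mm; blade 60 wide, 5 thick. Starts blade down in one of the drainer's slots (which varies), lying on the slot floor, x pointing up the slope at 40 degrees; some 95 mm of handle sticks out.
- turner_grip (a point): Turner grip point: mid-thickness of the handle, 42.5 mm from the origin towards the handle end.
- brush: Washing-up brush, blue handle; length, handle and lean as the paddle's; its head sits in the remaining slot of the drainer. A bystander: it stays there.
- drainer: Fixed sloping steel drainer, 120 mm high without handles. Origin: at counter height. +x: horizontal direction in which the handles lean up and away; 3 slots at y = -76, 0, 76 mm, each 73 wide, 32 high, 90 deep along the 40 degree slope, roofed; low end shut (x -75, z 32 mm), mouth at x -6, z 90. A utensil leaves only by sliding 90 mm up its own length. Gap between handles 54 mm.
- tray_a: Empty loose grey drawer tray, open on top, 235 x 90 x 34 mm, walls and floor 3 mm. Origin: centre of the underside. x lengthwise along the drawer's travel, -x towards the drawer front; z up. On the drawer floor; the three trays lie side by side at 94 mm pitch in varying order.
- tray_b: Second empty loose grey drawer tray, open on top, 235 x 90 x 34 mm, walls and floor 3 mm. Origin: centre of the underside. x lengthwise along the drawer's travel, -x towards the drawer front; z up. On the drawer floor; the three trays lie side by side at 94 mm pitch in varying order.
- tray_c: The tray in use (chopstick case and spoon in it): loose grey drawer tray, open on top, 235 x 90 x 34 mm, walls and floor 3 mm. Origin: centre of the underside. x lengthwise along the drawer's travel, -x towards the drawer front; z up. On the drawer floor; the three trays lie side by side at 94 mm pitch in varying order.
- chopstick_case: Red closed chopstick case, 215 x 30 x 20 mm, lying lengthwise in tray_c. A bystander. Origin: centre of the underside.
- serving_spoon: Steel serving spoon, 155 x 38 x 7 mm, lying lengthwise in tray_c. A bystander. Origin: on the underside near the middle.
- cabinet: Fixed low white drawer unit, 360 deep (x) x 460 wide (y) x 125 mm high. Origin: centre of its underside. The drawer opens along its own -x and shuts along +x. A fixed microwave 335 deep x 450 wide stands on it, z = 135 to 380 mm, front plane at x = -210 mm: it overhangs the shut drawer's front by 12 mm, so an upright tool meets it before the drawer is shut; a tool that leans back does not.
- drawer (a joint): Drawer travel in m: 0 fully shut (end stop), 0.275 fully out; starts 0.243 to 0.271. About 2.5 N of friction and some damping (12 N s/m); stays where it is left. Box 290 mm wide and 272 long inside, sides 78 mm and floor 34 mm above the counter; the trays ride with it.
- drawer_front (a point): Centre of the outer face of the drawer's flat white front, 58 mm above the counter. The front is 325 mm wide, 18 thick, from 13 to 104 mm above the counter; no knob, but a scoop 90 wide and 29 deep cut in the middle of its top edge. When shut its face is at cabinet x = -198 mm, y = -50 mm.
- kettle: White electric kettle, 156 mm across, 215 high. A bystander. Origin: centre of the base. Beyond it, along the back edge of the counter (x about 0.9 m), a fixed spice rack, 160 high.
- mug: Blue mug, 80 mm across, 88 high, handle at its +y. A bystander. Origin: centre of the base. To its right (-y) stands a fixed white rice cooker, 250 x 215 x 190 mm high.
- salt_jar: Small glass jar with red cap, 42 mm across, 78 high. A bystander. Origin: centre of the base.
- bowl: White bowl, 104 mm across, 45 high. A bystander. Origin: centre of the base.

How it is judged (in metres and radians):
On the way, in this order (a step that is already met when the one before it is completed fails the run):
1. The paddle and the turner lie flat, let go, each in its own empty tray, while the drawer is still open (((x of paddle in the frame of tray_a between -0.035 and 0.035 m and y of paddle in the frame of tray_a between -0.025 and 0.025 m and z of paddle in the frame of tray_a below 0.012 m and angle between each of paddle, turner's own z axis and vertical below 0.12 rad and x of turner in the frame of tray_b between -0.035 and 0.035 m and y of turner in the frame of tray_b between -0.025 and 0.025 m and z of turner in the frame of tray_b below 0.012 m) or (x of paddle in the frame of tray_b between -0.035 and 0.035 m and y of paddle in the frame of tray_b between -0.025 and 0.025 m and z of paddle in the frame of tray_b below 0.012 m and angle between each of paddle, turner's own z axis and vertical below 0.12 rad and x of turner in the frame of tray_a between -0.035 and 0.035 m and y of turner in the frame of tray_a between -0.025 and 0.025 m and z of turner in the frame of tray_a below 0.012 m)) and contact force between the fingers and paddle below 0.2 N and contact force between the fingers and turner below 0.2 N and linear speed of each of paddle, turner below 0.02 m/s and value of joint drawer above 0.15 m), for 0.2 s.
2. The drawer is fully shut (value of joint drawer below 0.005 m), for 0.2 s.
At the end, for the whole second after the job is handed in: Drawer within 5 mm of shut; paddle and turner released, at rest, each flat (7 degrees, right way up) on the floor of its own empty tray, middle within 35 mm lengthwise and 25 mm across; chopstick case and spoon still in the third tray; brush in its slot, moved under 20 mm (((x of paddle in the frame of tray_a between -0.035 and 0.035 m and y of paddle in the frame of tray_a between -0.025 and 0.025 m and z of paddle in the frame of tray_a below 0.012 m and angle between each of paddle, turner's own z axis and vertical below 0.12 rad and x of turner in the frame of tray_b between -0.035 and 0.035 m and y of turner in the frame of tray_b between -0.025 and 0.025 m and z of turner in the frame of tray_b below 0.012 m) or (x of paddle in the frame of tray_b between -0.035 and 0.035 m and y of paddle in the frame of tray_b between -0.025 and 0.025 m and z of paddle in the frame of tray_b below 0.012 m and angle between each of paddle, turner's own z axis and vertical below 0.12 rad and x of turner in the frame of tray_a between -0.035 and 0.035 m and y of turner in the frame of tray_a between -0.025 and 0.025 m and z of turner in the frame of tray_a below 0.012 m)) and contact force between the fingers and paddle below 0.2 N and contact force between the fingers and turner below 0.2 N and linear speed of each of paddle, turner below 0.02 m/s and value of joint drawer below 0.005 m and distance of brush from where it was at the start of the episode below 0.02 m and x of chopstick_case in the frame of tray_c between -0.05 and 0.05 m and y of chopstick_case in the frame of tray_c between -0.04 and 0.04 m and z of each of chopstick_case, serving_spoon in the frame of tray_c below 0.02 m and x of serving_spoon in the frame of tray_c between -0.05 and 0.05 m and y of serving_spoon in the frame of tray_c between -0.04 and 0.04 m); the robot touches nothing.
It fails at once if The paddle or the turner is dropped: it moves faster than 0.8 m/s (a fall of over 3 cm) with the fingers off it ((contact force between the fingers and paddle below 0.05 N and linear speed of paddle above 0.8 m/s) or (contact force between the fingers and turner below 0.05 N and linear speed of turner above 0.8 m/s)).
It fails at once if The drawer is slammed: it moves shut faster than 0.5 m/s (velocity of joint drawer below -0.5 m/s).
It fails at once if The kettle, mug, salt jar, bowl or brush is shifted by more than 2 cm (distance of any of kettle, mug, salt_jar, bowl, brush from where it was at the start of the episode above 0.02 m).
It also fails if it takes over 70 s, if anything falls off the work surface, if the arm or the gripper's body presses on something with over 40 N, if the wrist force passes 120 N, or if a joint passes its speed limit or range.

## Working session

There is one attempt and no reset: what is moved stays moved. The work goes in short steps, Python scripts to look and compute and a tool call to move; the robot and the scene stay as the last step left them, time stands still between calls to the robot, and variables do not carry over. Pictures are saved under pics/ and viewed, about 8 in all and at most 12, crops included, and the job is handed in when it is done.

Besides the shell and the picture viewer there is one more tool, called after "Request:" as name(argument=value, ...) on one line, values as JSON. apply_moves: Moves the arm, as the interface text tells. Its arguments: {"type":"object","properties":{"moves":{"type":"array"},"squeeze":{"type":"number"}},"required":["moves"]}

```bash
mkdir -p pics
cat > h.py <<'E'
import numpy as np, cv2
from plant import ctrl
def look(n):
    im,d=ctrl.get_image(n); p=ctrl.camera_params(n); np.savez(f'{n}.npz',im=im,d=d,mtx=p['mtx'],r=p['rvec'],t=p['tvec']); return im,d
def cloud(n):
    z=np.load(f'{n}.npz'); d=z['d']; K=z['mtx']; R=cv2.Rodrigues(z['r'])[0]; t=z['t'].reshape(3)
    v,u=np.mgrid[:d.shape[0],:d.shape[1]]
    P=np.stack([(u-K[0,2])/K[0,0]*d,(v-K[1,2])/K[1,1]*d,d],-1)
    W=(P-t)@R; W[d==0]=np.nan; return W,z['im']
E
python3 - <<'E'
from h import *
for n in('scene','top'):
    im,d=look(n); cv2.imwrite(f'pics/{n}0.png',cv2.resize(im,(800,600)))
s=ctrl.get_state(); print(s)
E
```

```text
{'t': 0.1, 'joint_pos': array([ 1.06888811e+00,  2.45768129e-01,  1.55891990e+00,  4.42114730e-05,
        1.33873977e+00, -1.74084680e-01]), 'qd': array([-0.00010676, -0.0019824 , -0.0011344 , -0.00071507, -0.00016784,
       -0.0007951 ]), 'joint_efforts': array([ 2.59063318e-04, -4.30665064e+01, -3.27133262e+01, -1.98003124e-05,
        2.67849915e-03, -2.33155890e-05]), 'ee_pos': array([209.0087341 , 614.92881758, 230.26031247]), 'eef_rot': array([[ 3.21992071e-01,  9.46741918e-01, -9.20605768e-04],
       [ 9.46740654e-01, -3.21993186e-01, -1.58810771e-03],
       [-1.79995692e-03, -3.60216817e-04, -9.99998315e-01]]), 'contact_force': array([-1.09039605, -0.24131857, -0.07364075]), 'ft_torque': array([ 0.00684986, -0.01278746, -0.05772262]), 'finger_gap': 85.33909847779148}
```

View pics/scene0.png

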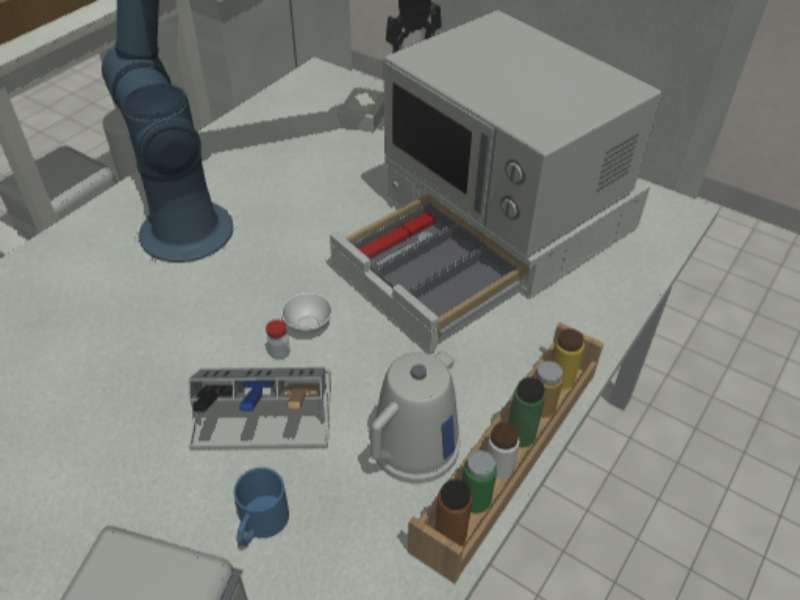

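View pics/top0.png

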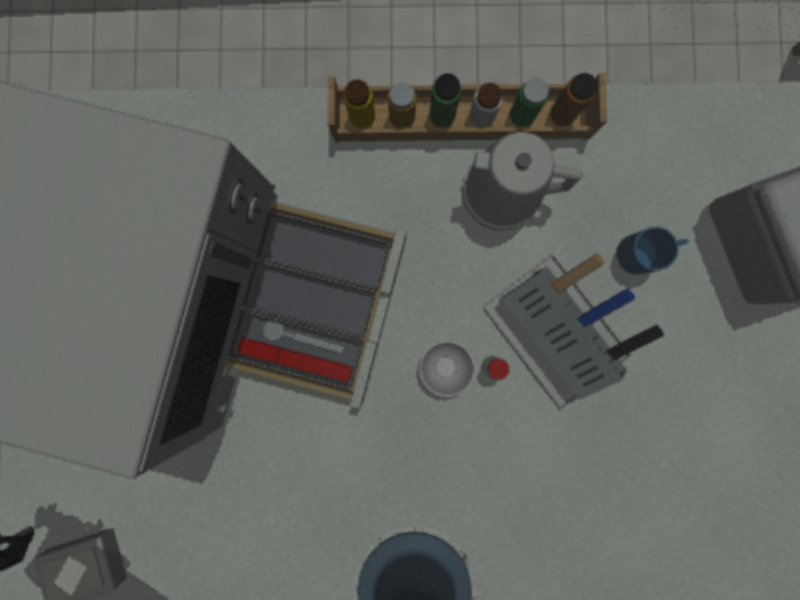

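The scene view shows black turner, blue brush, bamboo paddle left to right at (212,395), (255,392), (300,392), and the red case in the tray nearest the robot. In the top view: paddle handle (580,273), brush (607,308), turner (636,343), drawer front from (400,235) to (357,408), empty trays middle and far.

Run:
```python
from h import *
W,im=cloud('top'); f=512/800
def at(u,v,r=1):
    u,v=int(u*f),int(v*f); return np.nanmedian(W[v-r:v+r+1,u-r:u+r+1].reshape(-1,3),0).round(1)
for nm,p in dict(pad_tip=(598,262),pad_mid=(580,272),pad_low=(562,283),br_tip=(629,295),br_low=(586,320),tu_tip=(657,331),tu_mid=(636,343),tu_low=(614,355),bowl=(446,368),jar=(498,369),mug=(650,250),kettle=(523,160),
  fr_a=(401,238),fr_b=(358,404),fr_c=(388,288),side_far=(340,223),side_near=(290,382),tr_far=(325,250),tr_mid=(312,300),w1=(330,275),spoon=(320,340),case=(300,360)).items(): print(nm,at(*p))
# handle fits
for nm,(u,v),(bl) in (('pad',(580,272),0),('tur',(636,343),0),('brush',(607,307),0)):
    u,v=int(u*f),int(v*f); c=im[v-1:v+2,u-1:u+2].reshape(-1,3).mean(0)
    m=np.linalg.norm(im.astype(float)-c,axis=2)<35
    mm=np.zeros_like(m); mm[v-20:v+21,u-22:u+23]=1; m&=mm
    n,l=cv2.connectedComponents(m.astype(np.uint8)); m=l==l[v,u]
    P=W[m]; P=P[~np.isnan(P).any(1)&(P[:,2]>75)]
    o=P.mean(0); q=np.linalg.svd(P-o)[2][0]; q*=np.sign(q[2]); s=(P-o)@q
    print(nm,len(P),o.round(1),q.round(3),'az',np.degrees(np.arctan2(q[1],q[0])).round(1),'el',np.degrees(np.arcsin(q[2])).round(1),s.min().round(1),s.max().round(1),'end',(o+q*np.percentile(s,98)).round(1))
# drawer edges: points z 95..110 in region
m=(abs(W[...,2]-104)<5); v,u=np.nonzero(m); k=(u>215)&(u<265)&(v>140)&(v<270); P=W[v[k],u[k]]
print(len(P)); r=cv2.minAreaRect(P[:,:2].astype(np.float32)); print(r, cv2.boxPoints(r))
P=W[(W[...,2]>375)&(W[...,2]<390)]; r=cv2.minAreaRect(P[:,:2].astype(np.float32)); print('mw',r,cv2.boxPoints(r))
```

```text
pad_tip [ 602.2 -307.5  156. ]
pad_mid [ 586.2 -284.6  133.6]
pad_low [ 569.8 -260.   106.9]
br_tip [ 547.1 -354.8  158.3]
br_low [ 506.6 -302.4  104.4]
tu_tip [ 487.5 -400.4  158.1]
tu_mid [ 466.3 -375.5  133.7]
tu_low [ 443.8 -347.1  103. ]
bowl [416.2 -63.1   4.5]
jar [ 418.5 -149.8   77.3]
mug [ 639.2 -461.1    4.2]
kettle [ 758.6 -173.3  214.5]
fr_a [652.6  21.3 104. ]
fr_b [362.6  96.9 103.5]
fr_c [564.   44.  104.1]
side_far [686.1 132.5  77.8]
side_near [398.5 222.7  77.9]
tr_far [640.2 164.2  37.6]
tr_mid [545.8 190.3  37.1]
w1 [592.7 154.1  37.5]
spoon [472.5 175.3  39.1]
case [436.  207.   56.3]
pad 505 [ 572.4 -268.4  115.9] [ 0.546 -0.602  0.583] az -47.8 el 35.6 -50.5 68.8 end [ 608.5 -308.2  154.5]
tur 280 [ 466.  -373.7  131.2] [ 0.453 -0.624  0.636] az -54.0 el 39.5 -54.8 47.1 end [ 486.6 -402.1  160.1]
brush 301 [ 525.2 -326.8  129. ] [ 0.461 -0.607  0.647] az -52.8 el 40.3 -54.9 50.5 end [ 547.6 -356.3  160.4]
562
((512.33544921875, 62.169410705566406), (18.117938995361328, 323.95709228515625), 74.9335708618164) [[353.57013   95.526344]
 [666.3912    11.317339]
 [671.10077   28.812477]
 [358.27972  113.021484]]
mw ((564.217529296875, 447.8321838378906), (315.33453369140625, 448.9622802734375), 74.9147720336914) [[306.43826 354.02063]
 [739.9292  237.17572]
 [821.9968  541.64374]
 [388.50586 658.48865]]
```

```bash
cat >> h.py <<'E'
cx=np.array([.26,.9656]); cy=np.array([-.9656,.26]); F=np.array([510,53.5])
def cab(P): q=P[...,:2]-F; return np.stack([q@cx,q@cy,P[...,2]],-1)
E
python3 - <<'E'
from h import *
for n in('top','scene'):
    W,im=cloud(n); C=cab(W)
    k=(C[...,0]>-30)&(C[...,0]<300)&(abs(C[...,1])<170)
    P=C[k]
    w=P[abs(P[:,2]-68)<2.5]
    print(n,'wall tops y hist',[(int(b),int(c)) for c,b in zip(*np.histogram(w[(w[:,0]>60)&(w[:,0]<220),1],np.arange(-150,151,3))) if c>3])
    for lo,hi in((-135,-55),(-40,40)):
        s=w[(w[:,1]>lo)&(w[:,1]<hi)]
        print(' x hist',lo,[(int(b),int(c)) for c,b in zip(*np.histogram(s[:,0],np.arange(15,300,3))) if c>2])
    f=P[(abs(P[:,2]-37)<3)]; print(' floor x range',[np.nanpercentile(f[(f[:,1]>lo)&(f[:,1]<hi),0],[1,99]).round(1) for lo,hi in((-125,-65),(-30,30))])
    f=P[(abs(P[:,2]-104)<2)]; print(' front x',np.percentile(f[:,0],[2,98]).round(1),'y',np.percentile(f[:,1],[1,99]).round(1))
    m=C[(W[...,2]>140)&(W[...,2]<370)&(abs(C[...,1])<150)&(C[...,0]>150)]; print(' mw front',np.nanpercentile(m[:,0],[2,10,30,50]).round(1))
E
```

```text
top wall tops y hist [(-147, 13), (-141, 7), (-138, 48), (-54, 11), (-51, 40), (-45, 41), (-42, 6), (42, 45), (48, 24), (51, 19), (135, 37), (138, 23), (144, 10)]
 x hist -135 [(24, 9), (27, 11), (255, 7)]
 x hist -40 [(27, 13), (30, 13)]
 floor x range [array([ 25.9, 256.9]), array([ 23.4, 258.7])]
 front x [ 0.3 17.5] y [-156.2  160.5]
 mw front [231.6 234.  234.8 235.7]
scene wall tops y hist [(-138, 11), (-135, 5), (-54, 7), (-51, 16), (-48, 13), (-45, 16), (-42, 10), (39, 5), (42, 19), (45, 10), (48, 11), (51, 15), (132, 5), (135, 18), (138, 12), (141, 6), (144, 10), (147, 20)]
 x hist -135 [(255, 9)]
 x hist -40 [(24, 8), (27, 7), (255, 5), (258, 7)]
 floor x range [array([ -1. , 290.5]), array([ -2.1, 289.3])]
 front x [-2.6 15.4] y [-157.9  161.1]
 mw front [229.1 231.6 234.2 236.7]
```

Request:
apply_moves(moves=[[[0, 0, -40, 0, 0, 0.18, 0.4], [0, 0, -40, 0, 0, 0.18, 0.4], [0, 0, 0, 0, 0, 0.18, 0.4]]], squeeze=50)

```text
t: 0.48
ee_pos: [210.0, 616.8, 315.9]
eef_rot: [[0.767, 0.642, 0.004], [0.642, -0.767, 0.006], [0.007, -0.003, -1.0]]
contact_force: [-0.6, -0.2, -0.3]
finger_gap: 51.4
```

```bash
cat >> h.py <<'E'
from scipy.spatial.transform import Rotation as Ro, Slerp
import json
def down(az,tilt=0):  # tool x at azimuth az (deg); tilt: tool z leans forward along tool y
    return Ro.from_euler('z',az,degrees=True)*Ro.from_euler('x',180,degrees=True)*Ro.from_euler('z',0)*Ro.from_euler('x',tilt,degrees=True)
def plan(wps,dmax=55,amax=.17,start=None):
    s=ctrl.get_state(); p=np.array(s['ee_pos']); R=Ro.from_matrix(s['eef_rot'])
    if start: p,R=np.array(start[0],float),start[1]
    rows=[]
    for P,T,g in wps:
        P=np.array(P,float); p0,R0=p.copy(),R; a=(R0.inv()*T).magnitude()
        n=max(1,int(np.ceil(max(np.linalg.norm(P-p)/dmax,a/amax)))); sl=Slerp([0,1],Ro.concatenate([R0,T]))
        for i in range(1,n+1):
            d=R.inv().apply(p0+(P-p0)*i/n-p).round(0); w=(R.inv()*sl(i/n)).as_rotvec().round(3)
            rows.append([int(x) for x in d]+[float(x) for x in w]+[g]); p=p+R.apply(d); R=R*Ro.from_rotvec(w)
    for i in range(0,len(rows),10): print(json.dumps([rows[i:i+10]]))
    print(len(rows),'end',p.round(1),R.as_matrix().round(2).tolist())
def st():
    s=ctrl.get_state(); print(round(s['t'],2),s['ee_pos'].round(1),'q',s['joint_pos'].round(2),'F',s['contact_force'].round(1),'gap',round(s['finger_gap'],1)); print(s['eef_rot'].round(3).tolist())
E
python3 - <<'E'
from h import *
print(down(37,40).as_matrix().round(2))
D=down(37)
plan([((160,400,316),down(40),.4),((300,200,316),D,.4),((420,-20,316),D,.4),((440,-250,300),down(37,20),.4)])
E
```

```text
[[ 0.8   0.46 -0.39]
 [ 0.6  -0.61  0.51]
 [-0.   -0.64 -0.77]]
[[[-36, 27, 0, -0.001, -0.001, -0.0, 0.4], [-35, 27, -1, -0.0, -0.002, -0.0, 0.4], [-36, 26, 0, -0.001, -0.001, -0.001, 0.4], [-35, 27, 0, -0.0, -0.001, 0.0, 0.4], [-36, 27, 0, -0.001, -0.002, 0.0, 0.4], [-4, 49, 0, 0.0, 0.0, 0.01, 0.4], [-4, 48, 0, 0.0, 0.0, 0.011, 0.4], [-3, 49, 0, 0.0, 0.0, 0.01, 0.4], [-3, 49, 0, 0.0, 0.0, 0.011, 0.4], [-2, 49, 0, 0.0, 0.0, 0.01, 0.4]]]
[[[-7, 50, 0, 0.0, 0.0, 0.0, 0.4], [-8, 49, 0, 0.0, 0.0, 0.0, 0.4], [-7, 50, 0, 0.0, 0.0, 0.0, 0.4], [-7, 49, 0, 0.0, 0.0, 0.0, 0.4], [-8, 50, 0, 0.0, 0.0, 0.0, 0.4], [-24, 39, 3, 0.07, 0.0, 0.0, 0.4], [-25, 39, 1, 0.07, 0.0, 0.0, 0.4], [-24, 39, -3, 0.07, 0.0, 0.0, 0.4], [-25, 39, -5, 0.07, 0.0, 0.0, 0.4], [-24, 39, -7, 0.069, 0.0, 0.0, 0.4]]]
20 end [ 440.2 -250.2  299.7] [[0.8, 0.57, -0.21], [0.6, -0.75, 0.27], [-0.0, -0.34, -0.94]]
```

```bash
sed -i "s/euler('x',tilt,/euler('x',-tilt,/" h.py
python3 - <<'E'
from h import *
print(down(37,40).as_matrix().round(2))
D=down(37)
plan([((160,400,316),down(40),.4),((300,200,316),D,.4),((420,-20,316),D,.4),((440,-250,300),down(37,20),.4)])
E
```

```text
[[ 0.8   0.46  0.39]
 [ 0.6  -0.61 -0.51]
 [ 0.    0.64 -0.77]]
[[[-36, 27, 0, -0.001, -0.001, -0.0, 0.4], [-35, 27, -1, -0.0, -0.002, -0.0, 0.4], [-36, 26, 0, -0.001, -0.001, -0.001, 0.4], [-35, 27, 0, -0.0, -0.001, 0.0, 0.4], [-36, 27, 0, -0.001, -0.002, 0.0, 0.4], [-4, 49, 0, 0.0, 0.0, 0.01, 0.4], [-4, 48, 0, 0.0, 0.0, 0.011, 0.4], [-3, 49, 0, 0.0, 0.0, 0.01, 0.4], [-3, 49, 0, 0.0, 0.0, 0.011, 0.4], [-2, 49, 0, 0.0, 0.0, 0.01, 0.4]]]
[[[-7, 50, 0, 0.0, 0.0, 0.0, 0.4], [-8, 49, 0, 0.0, 0.0, 0.0, 0.4], [-7, 50, 0, 0.0, 0.0, 0.0, 0.4], [-7, 49, 0, 0.0, 0.0, 0.0, 0.4], [-8, 50, 0, 0.0, 0.0, 0.0, 0.4], [-24, 39, 3, -0.07, 0.0, 0.0, 0.4], [-25, 39, 6, -0.069, 0.0, 0.0, 0.4], [-24, 38, 9, -0.07, 0.0, 0.0, 0.4], [-25, 37, 11, -0.07, 0.0, 0.0, 0.4], [-24, 37, 14, -0.07, -0.0, 0.0, 0.4]]]
20 end [ 440.  -249.9  299.9] [[0.8, 0.57, 0.21], [0.6, -0.75, -0.27], [-0.0, 0.34, -0.94]]
```

Request:
apply_moves(moves=[[[-36, 27, 0, 0, 0, 0, 0.4], [-35, 27, 0, 0, 0, 0, 0.4], [-36, 26, 0, 0, 0, 0, 0.4], [-35, 27, 0, 0, 0, 0.0, 0.4], [-36, 27, 0, 0, 0, 0.0, 0.4], [-4, 49, 0, 0.0, 0.0, 0.01, 0.4], [-4, 48, 0, 0.0, 0.0, 0.011, 0.4], [-3, 49, 0, 0.0, 0.0, 0.01, 0.4], [-3, 49, 0, 0.0, 0.0, 0.011, 0.4], [-2, 49, 0, 0.0, 0.0, 0.01, 0.4]]])

```text
t: 1.72
ee_pos: [301.9, 197.2, 311.0]
eef_rot: [[0.796, 0.606, 0.0], [0.606, -0.796, 0.0], [0.0, 0.0, -1.0]]
contact_force: [0.8, -0.5, -0.1]
finger_gap: 51.4
```

Request:
apply_moves(moves=[[[-7, 50, 0, 0.0, 0.0, 0.0, 0.4], [-8, 49, 0, 0.0, 0.0, 0.0, 0.4], [-7, 50, 0, 0.0, 0.0, 0.0, 0.4], [-7, 49, 0, 0.0, 0.0, 0.0, 0.4], [-8, 50, 0, 0.0, 0.0, 0.0, 0.4]]])

```text
t: 2.35
ee_pos: [422.7, -22.7, 311.0]
eef_rot: [[0.796, 0.606, -0.0], [0.606, -0.796, 0.0], [0.0, -0.0, -1.0]]
contact_force: [0.2, 0.0, -0.5]
finger_gap: 51.6
```

Run:
```python
from h import *
st(); plan([((435,-250,240),down(37,25),.4),((435,-333.5,188.5),down(37,40),.4)])
```

```text
2.35 [422.7 -22.7 311. ] q [-0.32 -0.38  2.01  0.    1.51 -0.97] F [ 0.2  0.  -0.5] gap 51.6
[[0.796, 0.606, -0.0], [0.606, -0.796, 0.0], [0.0, -0.0, -1.0]]
[[[-26, 38, 14, -0.087, -0.0, 0.001, 0.4], [-25, 36, 18, -0.088, -0.0, 0.001, 0.4], [-26, 35, 20, -0.087, -0.001, 0.001, 0.4], [-25, 32, 24, -0.087, 0.0, 0.001, 0.4], [-26, 31, 26, -0.088, -0.0, 0.001, 0.4], [-25, 19, 37, -0.131, -0.0, -0.0, 0.4], [-25, 15, 40, -0.13, 0.0, -0.0, 0.4]]]
7 end [ 435.  -333.9  188.7] [[0.8, 0.46, 0.39], [0.6, -0.61, -0.51], [0.0, 0.64, -0.77]]
```

Request:
apply_moves(moves=[[[-26, 38, 14, -0.087, 0, 0.001, 0.4], [-25, 36, 18, -0.088, 0, 0.001, 0.4], [-26, 35, 20, -0.087, -0.001, 0.001, 0.4], [-25, 32, 24, -0.087, 0.0, 0.001, 0.4], [-26, 31, 26, -0.088, 0, 0.001, 0.4], [-25, 19, 37, -0.131, 0, 0, 0.4], [-25, 15, 40, -0.13, 0.0, 0, 0.4], [0, 0, 0, 0, 0, 0, 0.4], [0, 0, 0, 0, 0, 0, 0.4]]])

```text
t: 3.48
ee_pos: [435.1, -332.3, 189.8]
eef_rot: [[0.799, 0.461, 0.387], [0.602, -0.612, -0.513], [0.0, 0.643, -0.766]]
contact_force: [-0.1, 0.2, 0.3]
finger_gap: 51.1
```

Run:
```python
from h import *
st(); im,_=look('scene'); cv2.imwrite('pics/s1.png',cv2.resize(im[200:330,80:260],None,fx=4,fy=4,interpolation=cv2.INTER_CUBIC))
plan([((469.8,-379.8,119.5),down(37,40),.4)],dmax=40)
```

```text
3.48 [ 435.1 -332.3  189.8] q [-0.83 -0.28  2.27 -0.14  0.46 -1.38] F [-0.1  0.2  0.3] gap 51.1
[[0.799, 0.461, 0.387], [0.602, -0.612, -0.513], [0.0, 0.643, -0.766]]
[[[0, 0, 31, 0.001, -0.0, 0.0, 0.4], [-1, -1, 30, 0.0, -0.001, 0.0, 0.4], [0, 0, 31, 0.001, 0.0, 0.0, 0.4]]]
3 end [ 470.  -379.6  119.7] [[0.8, 0.46, 0.39], [0.6, -0.61, -0.51], [-0.0, 0.64, -0.77]]
```

View pics/s1.png

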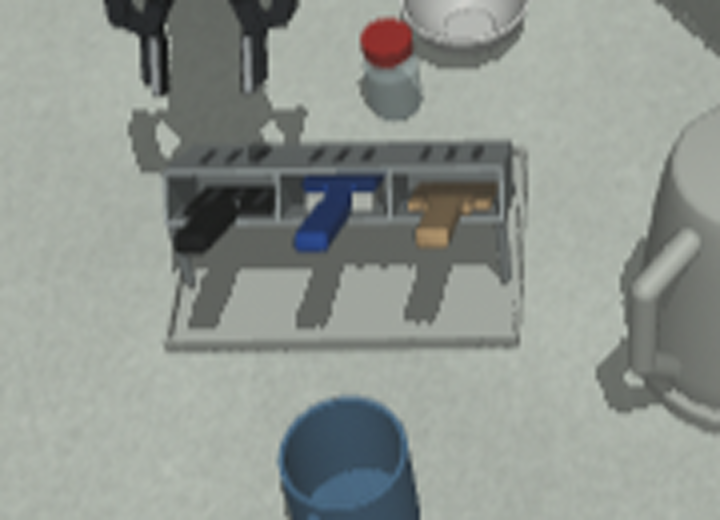

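The fingers (crop (155,70),(255,70)) hang in line with the black turner's handle, and the brush is well to the right. Descending.

Request:
apply_moves(moves=[[[0, 0, 31, 0, 0, 0, 0.4], [-1, -1, 30, 0, 0, 0, 0.4], [0, 0, 31, 0, 0, 0, 0.4], [0, 0, 0, 0, 0, 0, 0.4], [0, 0, 0, 0, 0, 0, 0.4]]])

```text
t: 4.15
ee_pos: [470.0, -379.4, 119.7]
eef_rot: [[0.798, 0.461, 0.389], [0.603, -0.61, -0.514], [0.0, 0.644, -0.765]]
contact_force: [-0.0, -0.3, -0.3]
finger_gap: 51.4
```

Run:
```python
from h import *
st()
for n in('top','scene'): look(n)
a=cv2.resize(np.load('scene.npz')['im'][205:305,90:230],(560,400)); b=cv2.resize(np.load('top.npz')['im'][160:270,310:430],(480,440)); b=cv2.resize(b,(436,400))[:,:240*1]
cv2.imwrite('pics/g1.png',np.hstack([a,b]))
```

```text
4.15 [ 470.  -379.4  119.7] q [-0.85  0.01  2.17 -0.19  0.27 -1.33] F [-0.  -0.3 -0.3] gap 51.4
[[0.798, 0.461, 0.389], [0.603, -0.61, -0.514], [0.0, 0.644, -0.765]]
```

View pics/g1.png

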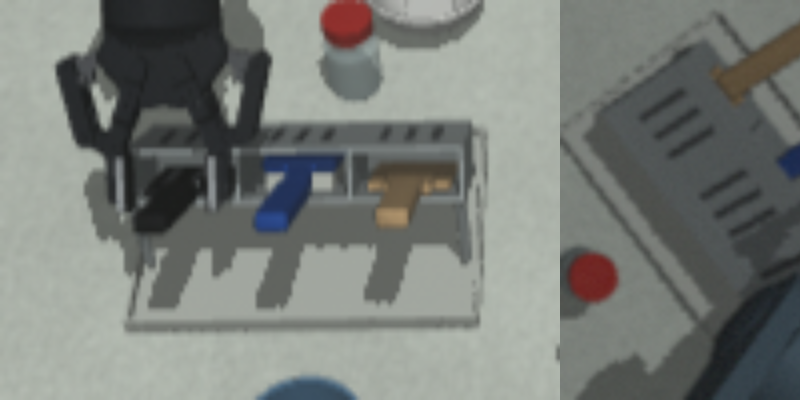

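The fingers straddle the black handle near (165,200) cleanly. Closing.

Request:
apply_moves(moves=[[[0, 0, 0, 0, 0, 0, 1], [0, 0, 0, 0, 0, 0, 1], [0, 0, 0, 0, 0, 0, 1], [0, 0, 0, 0, 0, 0, 1], [0, 0, 0, 0, 0, 0, 1]]], squeeze=60)

```text
t: 4.88
ee_pos: [469.4, -379.7, 118.6]
eef_rot: [[0.799, 0.461, 0.388], [0.602, -0.611, -0.514], [0.0, 0.643, -0.765]]
contact_force: [-1.4, 2.8, 5.5]
finger_gap: 20.0
```

Request:
apply_moves(moves=[[[0, 10, 0, 0, 0, 0, 1], [0, 15, 0, 0, 0, 0, 1], [0, 15, 0, 0, 0, 0, 1]]])

```text
t: 5.25
ee_pos: [486.8, -403.1, 142.1]
eef_rot: [[0.799, 0.463, 0.385], [0.602, -0.614, -0.511], [-0.0, 0.639, -0.769]]
contact_force: [-1.2, 2.6, 0.0]
finger_gap: 20.5
```

Run:
```python
from h import *
st()
```

```text
5.25 [ 486.8 -403.1  142.1] q [-0.85  0.03  2.09 -0.15  0.33 -1.38] F [-1.2  2.6  0. ] gap 20.5
[[0.799, 0.463, 0.385], [0.602, -0.614, -0.511], [-0.0, 0.639, -0.769]]
```

Request:
apply_moves(moves=[[[0, 20, 0, 0, 0, 0, 1], [0, 20, 0, 0, 0, 0, 1], [0, 20, 0, 0, 0, 0, 1], [0, 12, 0, 0, 0, 0, 1], [0, 0, 0, 0, 0, 0, 1], [0, 30, -30, 0, 0, 0, 1], [0, 30, -40, 0, 0, 0, 1], [0, 0, 0, 0, 0, 0, 1]]])

```text
t: 6.25
ee_pos: [522.6, -450.0, 288.0]
eef_rot: [[0.798, 0.457, 0.392], [0.602, -0.607, -0.518], [0.001, 0.65, -0.76]]
contact_force: [-0.3, -0.3, -0.7]
finger_gap: 20.0
```

Run:
```python
from h import *
st(); im,_=look('scene'); cv2.imwrite('pics/s2.png',cv2.resize(im[130:330,40:260],(660,600)))
```

```text
6.25 [ 522.6 -450.   288. ] q [-0.86 -0.04  1.87 -0.07  0.6  -1.46] F [-0.3 -0.3 -0.7] gap 20.0
[[0.798, 0.457, 0.392], [0.602, -0.607, -0.518], [0.001, 0.65, -0.76]]
```

View pics/s2.png

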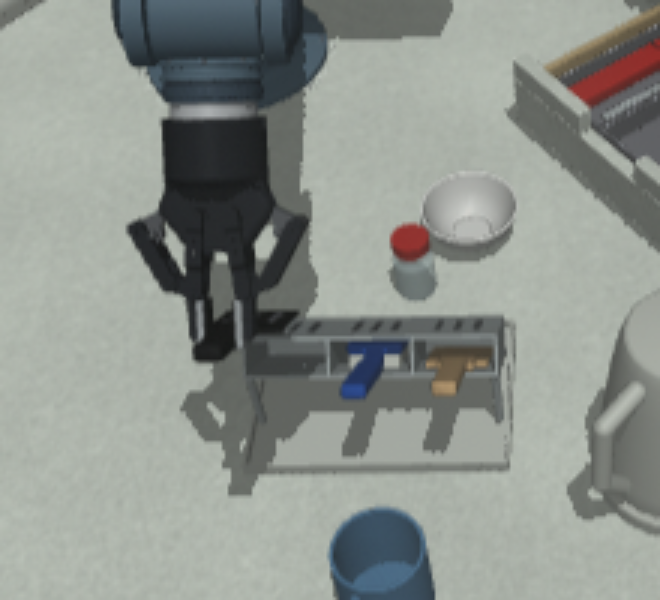

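The turner is held at (215,340), clear of its slot; the brush and paddle are unmoved. Carrying it to the middle tray.

Run:
```python
from h import *
D=down(-15.1)
plan([((470,-250,310),down(37,25),1),((500,20,260),D,1),((528,120,210),D,1),((533.3,139.9,110),D,1)],dmax=45,amax=.15)
```

```text
[[[16, -26, -28, 0.053, -0.0, 0.0, 1], [15, -27, -28, 0.053, -0.0, 0.0, 1], [16, -28, -25, 0.053, -0.0, 0.0, 1], [16, -30, -24, 0.053, -0.0, 0.0, 1], [16, -31, -23, 0.053, -0.0, 0.0, 1], [27, -29, -5, 0.058, -0.028, 0.128, 1], [22, -32, -5, 0.058, -0.029, 0.128, 1], [18, -35, -3, 0.058, -0.028, 0.127, 1], [14, -37, -1, 0.058, -0.028, 0.128, 1], [9, -38, 1, 0.058, -0.029, 0.128, 1]]]
[[[3, -39, 2, 0.057, -0.028, 0.128, 1], [-1, -39, 5, 0.058, -0.028, 0.128, 1], [0, -35, 17, 0.0, -0.0, -0.0, 1], [1, -35, 16, 0.0, -0.0, -0.0, 1], [0, -34, 17, 0.0, -0.0, -0.0, 1], [0, -7, 33, 0.0, -0.0, -0.0, 1], [0, -7, 34, 0.0, -0.0, -0.0, 1], [0, -7, 33, 0.0, -0.0, -0.0, 1]]]
18 end [533.4 139.9 110.1] [[0.97, -0.26, 0.0], [-0.26, -0.97, -0.0], [0.0, 0.0, -1.0]]
```

Request:
apply_moves(moves=[[[16, -26, -28, 0.053, 0, 0.0, 1], [15, -27, -28, 0.053, 0, 0.0, 1], [16, -28, -25, 0.053, 0, 0.0, 1], [16, -30, -24, 0.053, 0, 0.0, 1], [16, -31, -23, 0.053, 0, 0.0, 1], [27, -29, -5, 0.058, -0.028, 0.128, 1], [22, -32, -5, 0.058, -0.029, 0.128, 1], [18, -35, -3, 0.058, -0.028, 0.127, 1], [14, -37, -1, 0.058, -0.028, 0.128, 1], [9, -38, 1, 0.058, -0.029, 0.128, 1]]])

```text
t: 7.55
ee_pos: [490.6, -55.3, 270.2]
eef_rot: [[0.999, -0.013, 0.033], [-0.009, -0.993, -0.116], [0.034, 0.116, -0.993]]
contact_force: [-0.7, -0.3, -0.1]
finger_gap: 20.4
```

Request:
apply_moves(moves=[[[3, -39, 2, 0.057, -0.028, 0.128, 1], [-1, -39, 5, 0.058, -0.028, 0.128, 1], [0, -35, 17, 0, 0, 0, 1], [1, -35, 16, 0, 0, 0, 1], [0, -34, 17, 0, 0, 0, 1], [0, 0, 0, 0, 0, 0, 1], [0, 0, 0, 0, 0, 0, 1]]])

```text
t: 8.43
ee_pos: [526.7, 119.7, 208.2]
eef_rot: [[0.965, -0.261, -0.004], [-0.261, -0.965, 0.002], [-0.004, -0.0, -1.0]]
contact_force: [-1.1, -0.7, -0.8]
finger_gap: 20.7
```

Run:
```python
from h import *
st(); im,_=look('scene'); cv2.imwrite('pics/s3.png',cv2.resize(im[60:260,180:400],(660,600)))
plan([((533.3,139.9,110),down(-15.1),1),((533.3,139.9,44),down(-15.1),1)],dmax=30)
```

```text
8.43 [526.7 119.7 208.2] q [0.01 0.01 1.86 0.   1.28 0.28] F [-1.1 -0.7 -0.8] gap 20.7
[[0.965, -0.261, -0.004], [-0.261, -0.965, 0.002], [-0.004, -0.0, -1.0]]
[[[0, -5, 25, -0.0, 0.001, -0.0, 1], [0, -6, 24, -0.0, 0.001, -0.001, 1], [1, -5, 25, -0.001, 0.0, 0.0, 1], [0, -5, 25, 0.0, 0.001, -0.0, 1], [0, 0, 22, 0.0, 0.0, -0.0, 1], [0, 0, 22, 0.0, 0.0, -0.0, 1], [0, 0, 22, 0.0, 0.0, -0.0, 1]]]
7 end [533.4 139.5  43.9] [[0.97, -0.26, -0.0], [-0.26, -0.97, -0.0], [-0.0, 0.0, -1.0]]
```

View pics/s3.png

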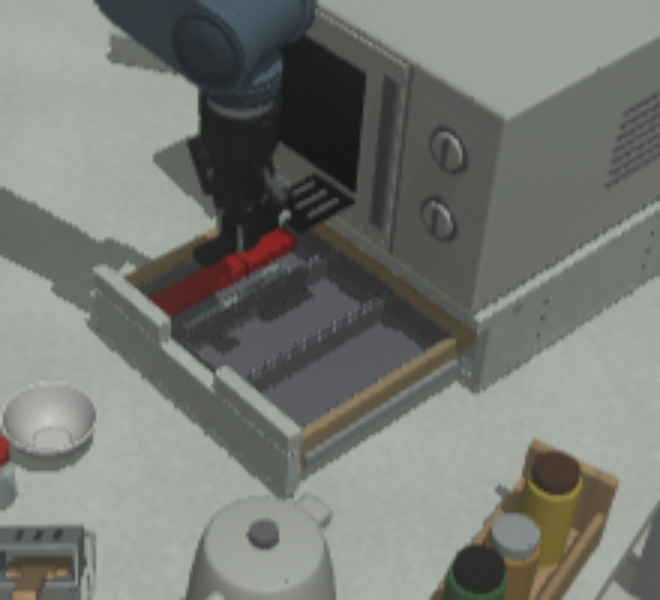

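The turner hangs level, blade (315,200) towards the microwave, above the drawer; shifts down into the middle tray next.

Request:
apply_moves(moves=[[[0, -5, 25, 0, 0, 0, 1], [0, -6, 24, 0, 0.002, 0, 1], [1, -5, 25, 0, 0, 0, 1], [0, -5, 25, 0.0, 0.002, 0, 1], [0, 0, 22, 0.0, 0.0, 0, 1], [0, 0, 22, 0.0, 0.0, 0, 1], [0, 0, 18, 0.0, 0.0, 0, 1], [0, 0, 0, 0, 0, 0, 1]]])

```text
t: 9.48
ee_pos: [533.0, 139.6, 47.3]
eef_rot: [[0.965, -0.262, -0.001], [-0.262, -0.965, 0.001], [-0.001, -0.001, -1.0]]
contact_force: [0.4, 0.2, -0.8]
finger_gap: 20.3
```

Run:
```python
from h import *
st(); im,_=look('scene'); cv2.imwrite('pics/s4.png',cv2.resize(im[90:230,200:360],(680,595)))
```

```text
9.47 [533.  139.6  47.3] q [0.05 0.26 1.91 0.   0.97 0.31] F [ 0.4  0.2 -0.8] gap 20.3
[[0.965, -0.262, -0.001], [-0.262, -0.965, 0.001], [-0.001, -0.001, -1.0]]
```

View pics/s4.png

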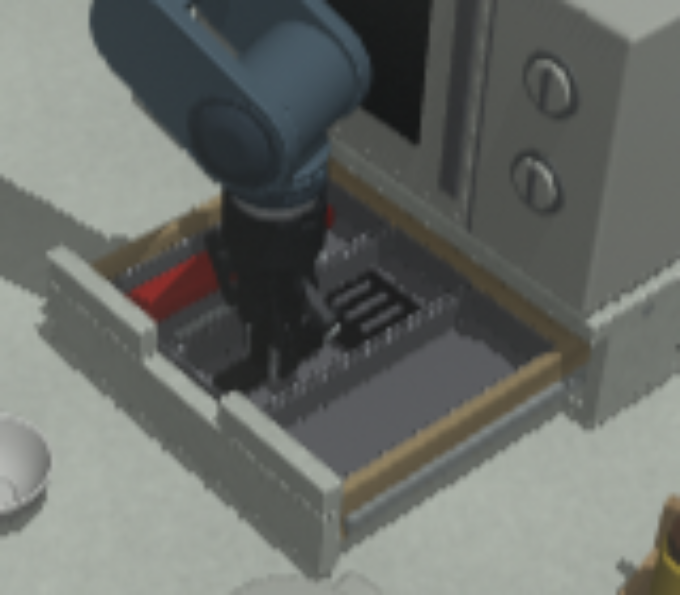

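The turner blade (375,310) is inside the middle tray, just above its floor. Lowering to contact.

Request:
apply_moves(moves=[[[0, 0, 3, 0, 0, 0, 1], [0, 0, 3, 0, 0, 0, 1], [0, 0, 0, 0, 0, 0, 1]]])

```text
t: 9.9
ee_pos: [534.1, 140.3, 42.6]
eef_rot: [[0.965, -0.261, 0.002], [-0.261, -0.965, 0.001], [0.002, -0.002, -1.0]]
contact_force: [0.1, -0.2, -0.5]
finger_gap: 20.0
```

Request:
apply_moves(moves=[[[0, 0, 2, 0, 0, 0, 1], [0, 0, 0, 0, 0, 0, 1]]])

```text
t: 10.15
ee_pos: [533.9, 140.3, 40.4]
eef_rot: [[0.965, -0.261, 0.002], [-0.261, -0.965, 0.001], [0.002, -0.001, -1.0]]
contact_force: [-0.1, 0.5, 0.4]
finger_gap: 20.4
```

Request:
apply_moves(moves=[[[0, 0, 2, 0, 0, 0, 1], [0, 0, 0, 0, 0, 0, 1]]])

```text
t: 10.4
ee_pos: [533.9, 140.2, 38.3]
eef_rot: [[0.965, -0.261, 0.002], [-0.261, -0.965, 0.001], [0.001, -0.001, -1.0]]
contact_force: [-0.4, -0.1, -1.6]
finger_gap: 20.0
```

Request:
apply_moves(moves=[[[0, 0, 1, 0, 0, 0, 1], [0, 0, 0, 0, 0, 0, 1]]])

```text
t: 10.65
ee_pos: [534.1, 140.3, 37.6]
eef_rot: [[0.965, -0.261, 0.002], [-0.261, -0.965, 0.001], [0.002, -0.001, -1.0]]
contact_force: [-0.2, -0.1, -0.1]
finger_gap: 20.5
```

Request:
apply_moves(moves=[[[0, 0, 1, 0, 0, 0, 1], [0, 0, 1, 0, 0, 0, 1], [0, 0, 0, 0, 0, 0, 1]]])

```text
t: 11.02
ee_pos: [534.3, 140.5, 37.5]
eef_rot: [[0.965, -0.261, 0.001], [-0.261, -0.965, 0.001], [0.001, -0.001, -1.0]]
contact_force: [-7.6, -0.2, 15.2]
finger_gap: 20.5
```

Request:
apply_moves(moves=[[[0, 0, 1, 0, 0, 0, 1], [0, 0, 0, 0, 0, 0, 1]]])

```text
t: 11.28
ee_pos: [534.4, 140.8, 37.5]
eef_rot: [[0.965, -0.261, 0.001], [-0.261, -0.965, 0.001], [0.0, -0.001, -1.0]]
contact_force: [-11.3, 0.4, 22.7]
finger_gap: 20.5
```

Request:
apply_moves(moves=[[[0, 0, -3, 0, 0, 0, 1], [0, 0, 0, 0, 0, 0, 0.6], [0, 0, 0, 0, 0, 0, 0.5], [0, 0, 0, 0, 0, 0, 0.45], [0, 0, 0, 0, 0, 0, 0.45]]])

```text
t: 11.9
ee_pos: [533.9, 140.2, 37.3]
eef_rot: [[0.965, -0.261, 0.002], [-0.261, -0.965, 0.001], [0.001, -0.001, -1.0]]
contact_force: [-0.1, 0.4, -0.8]
finger_gap: 46.7
```

Request:
apply_moves(moves=[[[0, 0, -15, 0, 0, 0, 0.45], [0, 0, -30, 0, 0, 0, 0.45], [0, 0, -40, 0, 0, 0, 0.45], [0, 0, -40, 0, 0, 0, 0.45], [0, 20, -40, 0, 0, 0, 0.45], [0, 40, -20, 0, 0, 0, 0.45]]])

```text
t: 12.65
ee_pos: [519.2, 82.2, 226.6]
eef_rot: [[0.966, -0.259, 0.008], [-0.259, -0.966, 0.001], [0.008, -0.003, -1.0]]
contact_force: [0.0, 0.3, -0.0]
finger_gap: 47.0
```

Run:
```python
from h import *
st(); 
p=np.array([470+121.4,-379.6+91.5,119.5]); z=down(37,40).as_matrix()[:,2]
plan([((520,-120,280),down(20,15),.4),(p-95*z,down(37,40),.4)],dmax=50)
W,im=cloud('top')
look('top');W,im=cloud('top');C=cab(W)
k=(C[...,0]>22)&(C[...,0]<240)&(abs(C[...,1])<45)&(C[...,2]>40)&(C[...,2]<62)&(im.max(2)<60)
P=C[k]; print(len(P),P.min(0),P.max(0),np.median(P,0))
```

```text
12.65 [519.2  82.2 226.6] q [-0.06 -0.05  1.88  0.    1.3   0.2 ] F [ 0.   0.3 -0. ] gap 47.0
[[0.966, -0.259, 0.008], [-0.259, -0.966, 0.001], [0.008, -0.003, -1.0]]
[[[11, 39, -11, -0.051, 0.014, -0.122, 0.4], [6, 40, -8, -0.051, 0.015, -0.121, 0.4], [1, 42, -7, -0.05, 0.014, -0.122, 0.4], [-4, 41, -4, -0.051, 0.014, -0.122, 0.4], [-9, 41, -2, -0.051, 0.015, -0.121, 0.4], [-2, 24, 29, -0.108, 0.034, -0.066, 0.4], [-5, 21, 32, -0.109, 0.035, -0.067, 0.4], [-7, 17, 33, -0.108, 0.034, -0.066, 0.4], [-9, 13, 34, -0.108, 0.035, -0.066, 0.4]]]
9 end [ 554.3 -239.6  192.9] [[0.8, 0.46, 0.39], [0.6, -0.61, -0.51], [0.0, 0.64, -0.77]]
137 [193.75358054 -41.74096575  40.07809049] [238.84054606  42.35604961  59.47019425] [213.7965892   -3.02784078  42.5606804 ]
```

Request:
apply_moves(moves=[[[11, 39, -11, -0.051, 0.014, -0.122, 0.4], [6, 40, -8, -0.051, 0.015, -0.121, 0.4], [1, 42, -7, -0.05, 0.014, -0.122, 0.4], [-4, 41, -4, -0.051, 0.014, -0.122, 0.4], [-9, 41, -2, -0.051, 0.015, -0.121, 0.4], [-2, 24, 29, -0.108, 0.034, -0.066, 0.4], [-5, 21, 32, -0.109, 0.035, -0.067, 0.4], [-7, 17, 33, -0.108, 0.034, -0.066, 0.4], [-9, 13, 34, -0.108, 0.035, -0.066, 0.4], [0, 0, 0, 0, 0, 0, 0.4]]])

```text
t: 13.95
ee_pos: [549.8, -239.8, 185.6]
eef_rot: [[0.802, 0.465, 0.376], [0.597, -0.617, -0.513], [-0.007, 0.636, -0.772]]
contact_force: [-0.2, 0.5, -0.4]
finger_gap: 51.1
```

Run:
```python
from h import *
st(); 
p=np.array([470+121.4,-379.6+91.5,119.5]); z=down(37,40).as_matrix()[:,2]
plan([(p,down(37,40),.4)],dmax=32)
t,_=look('top'); s,_=look('scene')
cv2.imwrite('pics/d5.png',np.hstack([cv2.resize(t[120:270,140:265],(400,480)),cv2.resize(s[200:300,120:203],(400,480))]))
```

```text
13.95 [ 549.8 -239.8  185.6] q [-0.48 -0.07  2.09 -0.57  0.55 -0.72] F [-0.2  0.5 -0.4] gap 51.1
[[0.802, 0.465, 0.376], [0.597, -0.617, -0.513], [-0.007, 0.636, -0.772]]
[[[2, 2, 30, -0.003, 0.003, -0.0, 0.4], [1, 3, 31, -0.003, 0.003, -0.0, 0.4], [2, 2, 30, -0.003, 0.003, -0.0, 0.4]]]
3 end [ 591.6 -287.8  119.9] [[0.8, 0.46, 0.39], [0.6, -0.61, -0.51], [0.0, 0.64, -0.77]]
```

View pics/d5.png

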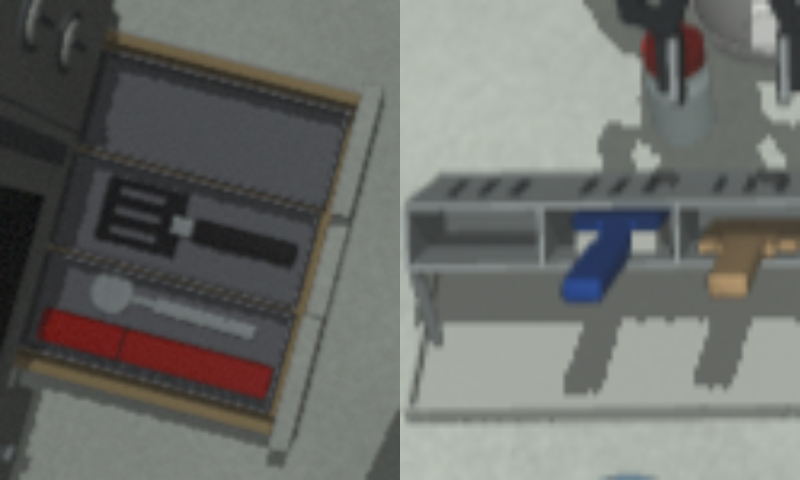

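The turner lies straight and flat in the middle tray (top crop handle (245,240), blade (140,215)); brush and paddle are untouched. For the paddle I'll use less tilt (33°), since joint 4 would come near its limit.

Run:
```python
from h import *
p=np.array([469.6+121.4,-379.6+91.5,119]); z=down(37,40).as_matrix()[:,2]; z2=down(37,33).as_matrix()[:,2]
g=p-7*z+4*z2; print(g)
plan([(g-65*z2,down(37,33),.4),(g,down(37,33),.4)],dmax=22)
```

```text
[ 589.60321313 -286.24640122  121.00762883]
[[[1, 5, 13, 0.059, 0.003, -0.001, 0.4], [1, 5, 13, 0.06, 0.002, -0.0, 0.4], [0, 0, 22, -0.0, 0.0, -0.0, 0.4], [0, 0, 21, -0.0, 0.0, -0.0, 0.4], [0, 0, 22, -0.0, 0.0, -0.0, 0.4]]]
5 end [ 589.7 -286.   120.9] [[0.8, 0.5, 0.33], [0.6, -0.67, -0.43], [0.0, 0.54, -0.84]]
```

Request:
apply_moves(moves=[[[1, 5, 13, 0.059, 0.003, -0.001, 0.4], [1, 5, 13, 0.06, 0.002, 0, 0.4], [0, 0, 0, 0, 0, 0, 0.4], [0, 0, 0, 0, 0, 0, 0.4]]])

```text
t: 14.55
ee_pos: [568.5, -257.1, 175.3]
eef_rot: [[0.798, 0.506, 0.329], [0.603, -0.669, -0.435], [-0.0, 0.545, -0.838]]
contact_force: [-0.4, -0.1, 0.1]
finger_gap: 50.9
```

Run:
```python
from h import *
st()
p=np.array([469.6+121.4,-379.6+91.5,119]); z=down(37,40).as_matrix()[:,2]; z2=down(37,33).as_matrix()[:,2]
g=p-7*z+4*z2
plan([(g,down(37,33),.4)],dmax=22)
```

```text
14.55 [ 568.5 -257.1  175.3] q [-0.52  0.02  1.99 -0.38  0.62 -0.91] F [-0.4 -0.1  0.1] gap 50.9
[[0.798, 0.506, 0.329], [0.603, -0.669, -0.435], [-0.0, 0.545, -0.838]]
[[[0, 0, 22, 0.0, -0.0, 0.0, 0.4], [0, 0, 21, 0.001, -0.0, 0.001, 0.4], [-1, 1, 22, -0.0, -0.001, 0.0, 0.4]]]
3 end [ 589.6 -286.7  121.3] [[0.8, 0.51, 0.33], [0.6, -0.67, -0.44], [-0.0, 0.54, -0.84]]
```

Request:
apply_moves(moves=[[[0, 0, 22, 0, 0, 0, 0.4], [0, 0, 21, 0, 0, 0, 0.4], [-1, 1, 22, 0, 0, 0, 0.4], [0, 0, 0, 0, 0, 0, 0.4], [0, 0, 0, 0, 0, 0, 0.4]]])

```text
t: 15.18
ee_pos: [589.2, -286.6, 121.0]
eef_rot: [[0.798, 0.506, 0.328], [0.603, -0.669, -0.435], [-0.001, 0.545, -0.839]]
contact_force: [-0.2, 0.8, -0.1]
finger_gap: 51.0
```

Run:
```python
from h import *
st(); im,_=look('scene'); cv2.imwrite('pics/s6.png',cv2.resize(im[190:290,110:250],(700,500)))
```

```text
15.18 [ 589.2 -286.6  121. ] q [-0.55  0.17  1.94 -0.42  0.52 -0.88] F [-0.2  0.8 -0.1] gap 51.0
[[0.798, 0.506, 0.328], [0.603, -0.669, -0.435], [-0.001, 0.545, -0.839]]
```

View pics/s6.png

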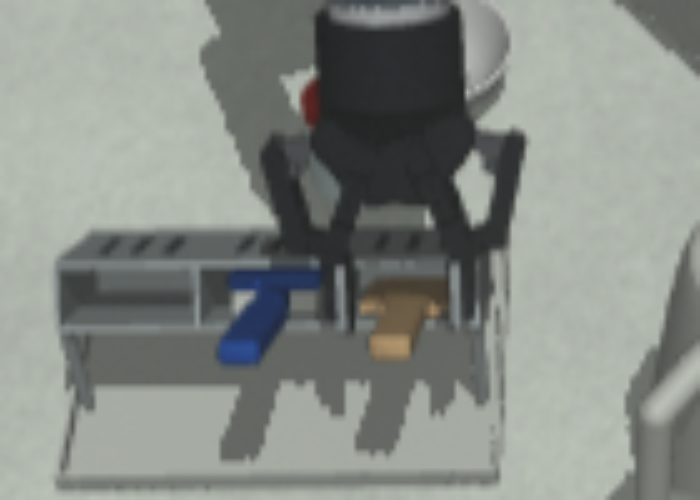

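The fingers straddle the paddle handle at (405,310), clear of the brush. Closing and drawing out along the 40° slope.

Request:
apply_moves(moves=[[[0, 0, 0, 0, 0, 0, 1], [0, 0, 0, 0, 0, 0, 1], [0, 0, 0, 0, 0, 0, 1], [0, 0, 0, 0, 0, 0, 1], [0, 0, 0, 0, 0, 0, 1]]])

```text
t: 15.85
ee_pos: [589.5, -287.3, 120.7]
eef_rot: [[0.798, 0.506, 0.328], [0.603, -0.669, -0.435], [-0.0, 0.545, -0.839]]
contact_force: [-0.8, 2.6, 5.1]
finger_gap: 20.0
```

Request:
apply_moves(moves=[[[0, 10, -1, 0, 0, 0, 1], [0, 15, -2, 0, 0, 0, 1], [0, 15, -2, 0, 0, 0, 1]]])

```text
t: 16.23
ee_pos: [607.4, -311.7, 145.4]
eef_rot: [[0.798, 0.507, 0.326], [0.603, -0.67, -0.433], [-0.002, 0.542, -0.84]]
contact_force: [-1.3, 1.9, -0.4]
finger_gap: 20.0
```

Request:
apply_moves(moves=[[[0, 20, -3, 0, 0, 0, 1], [0, 20, -2, 0, 0, 0, 1], [0, 20, -3, 0, 0, 0, 1], [0, 12, -1, 0, 0, 0, 1], [0, 0, 0, 0, 0, 0, 1], [0, 20, -35, 0, 0, 0, 1], [0, 20, -45, 0, 0, 0, 1], [0, 0, 0, 0, 0, 0, 1]]])

```text
t: 17.23
ee_pos: [636.9, -348.6, 287.7]
eef_rot: [[0.797, 0.503, 0.334], [0.603, -0.666, -0.439], [0.002, 0.551, -0.834]]
contact_force: [-0.7, -0.7, 0.3]
finger_gap: 20.3
```

Run:
```python
from h import *
st(); look('scene'); W,im=cloud('scene'); s=ctrl.get_state(); R=s['eef_rot']; Q=(W-s['ee_pos'])@R
# bamboo points in tool frame
b=im.astype(int); k=(b[...,2]-b[...,0]>35)&(b[...,1]-b[...,0]>10)&(np.abs(Q[...,0])<45)&(np.abs(Q[...,1])<170)&(abs(Q[...,2])<50)
P=Q[k]; print(len(P),np.percentile(P,[2,98],axis=0).round(1))
l=cv2.fitLine(P[:,1:].astype(np.float32),cv2.DIST_HUBER,0,.01,.01).ravel(); print('slope deg',np.degrees(np.arctan2(l[1],l[0])),l)
D=down(-15.1,-7)
plan([((540,-270,310),down(37,20),1),((540,20,260),down(-15.1,-7),1),((612,95,210),D,1)],dmax=45,amax=.15)
```

```text
17.23 [ 636.9 -348.6  287.7] q [-0.59  0.12  1.67 -0.25  0.8  -1.12] F [-0.7 -0.7  0.3] gap 20.3
[[0.797, 0.503, 0.334], [0.603, -0.666, -0.439], [0.002, 0.551, -0.834]]
96 [[ -9.5 -93.1 -17.8]
 [ 15.3  49.5   7.2]]
slope deg -4.4328065 [  0.9970087   -0.07728992  25.59573    -13.093648  ]
[[[-10, -29, -29, 0.076, -0.0, 0.0, 1], [-10, -31, -27, 0.077, -0.001, 0.001, 1], [-9, -32, -24, 0.076, 0.0, 0.0, 1], [25, -34, -5, 0.063, -0.015, 0.13, 1], [20, -36, -3, 0.062, -0.015, 0.13, 1], [15, -40, 0, 0.063, -0.014, 0.131, 1], [10, -40, 1, 0.063, -0.015, 0.13, 1], [5, -42, 5, 0.062, -0.015, 0.13, 1], [0, -42, 6, 0.063, -0.015, 0.13, 1], [-6, -40, 9, 0.063, -0.015, 0.131, 1]]]
[[[17, -28, 20, -0.0, 0.0, -0.0, 1], [16, -28, 21, -0.0, 0.0, -0.0, 1], [17, -28, 20, -0.0, 0.0, -0.0, 1]]]
13 end [612.2  94.5 210.2] [[0.97, -0.26, 0.03], [-0.26, -0.96, 0.12], [-0.0, -0.12, -0.99]]
```

Request:
apply_moves(moves=[[[-10, -29, -29, 0.076, 0, 0.0, 1], [-10, -31, -27, 0.077, -0.001, 0.001, 1], [-9, -32, -24, 0.076, 0.0, 0.0, 1], [25, -34, -5, 0.063, -0.015, 0.13, 1], [20, -36, -3, 0.062, -0.015, 0.13, 1], [15, -40, 0, 0.063, -0.014, 0.131, 1], [10, -40, 1, 0.063, -0.015, 0.13, 1], [5, -42, 5, 0.062, -0.015, 0.13, 1], [0, -42, 6, 0.063, -0.015, 0.13, 1], [-6, -40, 9, 0.063, -0.015, 0.131, 1]]])

```text
t: 18.52
ee_pos: [538.7, 21.5, 256.5]
eef_rot: [[0.964, -0.264, 0.025], [-0.265, -0.956, 0.123], [-0.009, -0.125, -0.992]]
contact_force: [0.0, -1.1, -0.5]
finger_gap: 20.0
```

Request:
apply_moves(moves=[[[17, -28, 20, 0, 0.0, 0, 1], [16, -28, 21, 0, 0.0, 0, 1], [17, -28, 20, 0, 0.0, 0, 1], [0, 0, 0, 0, 0, 0, 1], [0, 0, 0, 0, 0, 0, 1]]])

```text
t: 19.15
ee_pos: [610.7, 94.3, 207.5]
eef_rot: [[0.965, -0.26, 0.026], [-0.261, -0.958, 0.12], [-0.006, -0.123, -0.992]]
contact_force: [-0.4, -0.1, 0.3]
finger_gap: 20.0
```

Run:
```python
from h import *
st(); D=down(-15.1,-7); W,im=None,None
for n in('scene','top'):
    look(n); W,im=cloud(n); s=ctrl.get_state(); Q=(W-s['ee_pos'])@s['eef_rot']
    b=im.astype(int); k=(b[...,2]-b[...,0]>35)&(b[...,1]-b[...,0]>10)&(np.abs(Q[...,0])<45)&(np.abs(Q[...,1])<170)&(abs(Q[...,2])<50)
    P=W[k]; print(n,len(P))
    if len(P)>20:
        C=cab(P); print(np.percentile(C,[1,50,99],axis=0).round(1))
        i=C[:,0]>120; print('blade top',np.polyfit(C[i,0],C[i,2],1),'all',np.polyfit(C[:,0],C[:,2],1))
plan([((624.5,115.3,110),D,1),((624.5,115.3,50),D,1)],dmax=28)
```

```text
19.15 [610.7  94.3 207.5] q [-0.08  0.17  1.69  0.13  1.26  0.15] F [-0.4 -0.1  0.3] gap 20.0
[[0.965, -0.26, 0.026], [-0.261, -0.958, 0.12], [-0.006, -0.123, -0.992]]
scene 369
[[  19.2 -114.1  203.5]
 [ 156.3  -92.6  209.5]
 [ 200.5  -58.2  219.1]]
blade top [-1.99140122e-02  2.12252985e+02] all [-3.97160853e-02  2.15567200e+02]
top 419
[[ 146.1 -114.2  206.8]
 [ 177.8  -84.   210.5]
 [ 202.6  -60.3  214. ]]
blade top [-1.29831644e-02  2.12809756e+02] all [-1.29831644e-02  2.12809756e+02]
[[[2, -3, 25, -0.0, 0.001, -0.0, 1], [2, -3, 26, -0.001, 0.001, -0.001, 1], [2, -3, 25, 0.0, 0.001, -0.0, 1], [1, -3, 25, -0.0, 0.001, -0.001, 1], [0, 3, 20, -0.0, -0.0, 0.0, 1], [0, 2, 20, -0.0, -0.0, 0.0, 1], [0, 3, 20, -0.0, -0.0, 0.0, 1]]]
7 end [624.  115.1  49.6] [[0.97, -0.26, 0.03], [-0.26, -0.96, 0.12], [0.0, -0.12, -0.99]]
```

Request:
apply_moves(moves=[[[2, -3, 25, 0, 0.001, 0, 1], [2, -3, 26, 0, 0.002, -0.001, 1], [2, -3, 25, 0.0, 0.002, 0, 1], [1, -3, 25, 0, 0.001, -0.001, 1], [0, 3, 20, 0, 0, 0.0, 1], [0, 2, 20, 0, 0, 0.0, 1], [0, 3, 20, 0, 0, 0.0, 1], [0, 0, 0, 0, 0, 0, 1], [0, 0, 0, 0, 0, 0, 1]]])

```text
t: 20.38
ee_pos: [625.2, 115.7, 50.2]
eef_rot: [[0.966, -0.258, 0.036], [-0.26, -0.958, 0.118], [0.004, -0.124, -0.992]]
contact_force: [-0.6, 0.7, 0.6]
finger_gap: 19.9
```

Request:
apply_moves(moves=[[[0, 0, 3, 0, 0, 0, 1], [0, 0, 3, 0, 0, 0, 1], [0, 0, 0, 0, 0, 0, 1]]])

```text
t: 20.75
ee_pos: [624.7, 116.5, 43.5]
eef_rot: [[0.966, -0.258, 0.034], [-0.26, -0.958, 0.119], [0.002, -0.123, -0.992]]
contact_force: [0.4, 0.5, -0.5]
finger_gap: 20.2
```

Request:
apply_moves(moves=[[[0, 0, 2, 0, 0, 0, 1], [0, 0, 0, 0, 0, 0, 1]]])

```text
t: 21.0
ee_pos: [624.8, 116.7, 41.5]
eef_rot: [[0.966, -0.258, 0.034], [-0.26, -0.958, 0.119], [0.002, -0.123, -0.992]]
contact_force: [-0.5, -0.6, -0.1]
finger_gap: 20.6
```

Request:
apply_moves(moves=[[[0, 0, 1, 0, 0, 0, 1], [0, 0, 1, 0, 0, 0, 1], [0, 0, 0, 0, 0, 0, 1]]])

```text
t: 21.38
ee_pos: [625.4, 117.0, 40.9]
eef_rot: [[0.966, -0.257, 0.035], [-0.26, -0.958, 0.119], [0.003, -0.124, -0.992]]
contact_force: [-3.1, -1.0, 6.1]
finger_gap: 19.8
```

Request:
apply_moves(moves=[[[0, 0, 1, 0, 0, 0, 1], [0, 0, 0, 0, 0, 0, 1]]])

```text
t: 21.62
ee_pos: [625.5, 117.3, 40.9]
eef_rot: [[0.966, -0.257, 0.035], [-0.259, -0.958, 0.119], [0.003, -0.124, -0.992]]
contact_force: [-6.6, -0.6, 13.0]
finger_gap: 20.1
```

Contact at 40.9 mm, as predicted. Easing off, opening and lifting.

Request:
apply_moves(moves=[[[0, 0, -2, 0, 0, 0, 1], [0, 0, 0, 0, 0, 0, 0.6], [0, 0, 0, 0, 0, 0, 0.5], [0, 0, 0, 0, 0, 0, 0.45], [0, 0, 0, 0, 0, 0, 0.45]]])

```text
t: 22.25
ee_pos: [624.9, 116.8, 40.5]
eef_rot: [[0.966, -0.258, 0.034], [-0.26, -0.958, 0.119], [0.002, -0.123, -0.992]]
contact_force: [0.4, 0.3, 0.3]
finger_gap: 47.0
```

Request:
apply_moves(moves=[[[0, 0, -15, 0, 0, 0, 0.45], [0, 0, -30, 0, 0, 0, 0.45], [0, 0, -40, 0, 0, 0, 0.45], [0, 15, -40, 0, 0, 0, 0.45], [0, 50, -10, 0, 0, 0, 0.8], [0, 55, 0, 0, 0, 0, 1], [0, 55, 0, 0, 0, 0, 1]]])

```text
t: 23.12
ee_pos: [575.1, -68.5, 154.6]
eef_rot: [[0.966, -0.257, 0.037], [-0.26, -0.959, 0.118], [0.005, -0.123, -0.992]]
contact_force: [0.8, -0.2, -0.3]
finger_gap: -0.0
```

Run:
```python
from h import *
st(); t,_=look('top'); s,_=look('scene')
cv2.imwrite('pics/d7.png',np.hstack([cv2.resize(t[120:270,140:265],(400,480)),cv2.resize(s[100:250,200:325],(400,480))]))
W,im=cloud('top'); b=im.astype(int); C=cab(W)
k=(b[...,2]-b[...,0]>25)&(b[...,1]-b[...,0]>8)&(C[...,0]>30)&(C[...,0]<232)&(abs(C[...,1]+94)<44)&(C[...,2]>38)&(C[...,2]<58)
P=C[k]; print(len(P),np.percentile(P,[1,50,99],axis=0).round(1))
F1=np.array([512,45]); print(down(-15.1,-45).as_matrix().round(2))
```

```text
23.12 [575.1 -68.5 154.6] q [-0.37  0.15  1.81  0.13  1.18 -0.16] F [ 0.8 -0.2 -0.3] gap -0.0
[[0.966, -0.257, 0.037], [-0.26, -0.959, 0.118], [0.005, -0.123, -0.992]]
738 [[  50.  -122.2   39. ]
 [ 170.1  -94.9   44.8]
 [ 227.2  -67.5   54.3]]
[[ 0.97 -0.18  0.18]
 [-0.26 -0.68  0.68]
 [-0.   -0.71 -0.71]]
```

View pics/d7.png

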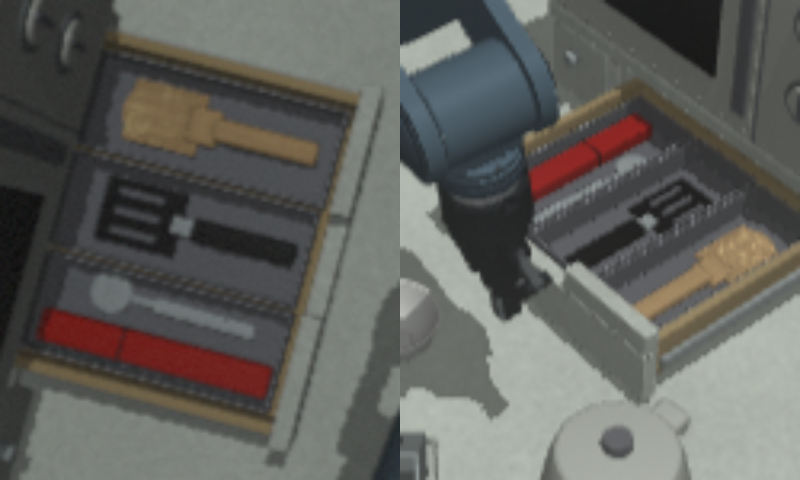

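Both utensils lie flat: paddle in the far tray (top crop (215,120)), turner in the middle one (195,225), case and spoon undisturbed. Now to the drawer, with the tool leaning back.

Run:
```python
from h import *
D=down(-15.1,-52); f=lambda d,z:(*(F+d*cx),z)
plan([(f(-70,130),D,1),(f(-22,56),D,1)],dmax=40,amax=.14)
```

```text
[[[-16, -5, 5, 0.131, -0.001, -0.001, 1], [-16, -4, 5, 0.131, -0.001, -0.0, 1], [-15, -4, 5, 0.13, -0.001, -0.001, 1], [-16, -3, 7, 0.131, -0.0, -0.0, 1], [-16, -2, 6, 0.131, -0.001, -0.001, 1], [-16, -1, 7, 0.131, -0.001, -0.0, 1], [0, 9, 28, -0.0, -0.0, -0.0, 1], [0, 10, 27, -0.0, -0.0, -0.0, 1], [0, 9, 28, -0.0, -0.0, -0.0, 1]]]
9 end [503.9  32.4  56.4] [[0.97, -0.16, 0.21], [-0.26, -0.59, 0.76], [0.0, -0.79, -0.62]]
```

Request:
apply_moves(moves=[[[-16, -5, 5, 0.131, -0.001, -0.001, 1], [-16, -4, 5, 0.131, -0.001, 0, 1], [-15, -4, 5, 0.13, -0.001, -0.001, 1], [-16, -3, 7, 0.131, 0, 0, 1], [-16, -2, 6, 0.131, -0.001, -0.001, 1], [-16, -1, 7, 0.131, -0.001, 0, 1], [0, 0, 0, 0, 0, 0, 1]]])

```text
t: 24.1
ee_pos: [491.0, -10.0, 128.2]
eef_rot: [[0.967, -0.16, 0.2], [-0.256, -0.593, 0.763], [-0.004, -0.789, -0.615]]
contact_force: [0.5, -0.3, 0.7]
finger_gap: -0.1
```

Request:
apply_moves(moves=[[[0, 9, 28, 0, 0, 0, 1], [0, 10, 27, 0, 0, 0, 1], [0, 9, 28, 0, 0, 0, 1], [0, 0, 0, 0, 0, 0, 1]]])

```text
t: 24.6
ee_pos: [504.3, 37.6, 55.9]
eef_rot: [[0.968, -0.156, 0.198], [-0.252, -0.595, 0.763], [-0.001, -0.788, -0.615]]
contact_force: [-0.1, 0.4, 0.9]
finger_gap: 0.1
```

Run:
```python
from h import *
st(); D=down(-15.1,-52); f=lambda d,z:(*(F+d*cx),z)
plan([(f(-2,56),D,1),(f(230,56),D,1)],dmax=20)
```

```text
24.6 [504.3  37.6  55.9] q [-0.57  0.31  2.08  0.9   1.28 -0.83] F [-0.1  0.4  0.9] gap 0.1
[[0.968, -0.156, 0.198], [-0.252, -0.595, 0.763], [-0.001, -0.788, -0.615]]
[[[1, -9, 12, -0.0, 0.008, 0.004, 1], [0, -12, 15, -0.0, -0.0, 0.0, 1], [0, -12, 15, -0.0, -0.0, 0.0, 1], [0, -12, 16, -0.0, -0.0, 0.0, 1], [0, -12, 15, -0.0, -0.0, 0.0, 1], [0, -12, 15, -0.0, -0.0, 0.0, 1], [0, -11, 15, -0.0, -0.0, 0.0, 1], [0, -12, 15, -0.0, -0.0, 0.0, 1], [0, -12, 16, -0.0, -0.0, 0.0, 1], [0, -12, 15, -0.0, -0.0, 0.0, 1]]]
[[[0, -12, 15, -0.0, -0.0, 0.0, 1], [0, -12, 15, -0.0, -0.0, 0.0, 1], [0, -12, 16, -0.0, -0.0, 0.0, 1]]]
13 end [569.6 276.1  55.7] [[0.97, -0.16, 0.21], [-0.26, -0.59, 0.76], [0.0, -0.79, -0.62]]
```

Request:
apply_moves(moves=[[[1, -9, 12, 0, 0.008, 0.004, 1], [0, -12, 15, 0, 0, 0, 1], [0, -12, 15, 0, 0, 0, 1]]])

```text
t: 24.98
ee_pos: [521.0, 86.9, 57.4]
eef_rot: [[0.964, -0.159, 0.212], [-0.265, -0.597, 0.757], [0.006, -0.787, -0.618]]
contact_force: [0.3, -4.9, -2.7]
finger_gap: 0.1
```

Request:
apply_moves(moves=[[[0, -12, 15, 0, 0, 0.0, 1], [0, -12, 15, 0, 0, 0.0, 1], [0, -12, 16, 0, 0, 0.0, 1], [0, -11, 15, 0, 0, 0.0, 1], [0, -12, 15, 0, 0, 0.0, 1], [0, -12, 15, 0, 0, 0.0, 1]]])

```text
t: 25.72
ee_pos: [551.1, 199.0, 57.7]
eef_rot: [[0.964, -0.159, 0.211], [-0.265, -0.595, 0.759], [0.005, -0.788, -0.616]]
contact_force: [-0.6, -4.2, -1.6]
finger_gap: -0.1
```

Run:
```python
from h import *
st(); s=ctrl.get_state(); print('cab',cab(s['ee_pos'])); look('top'); W,im=cloud('top'); C=cab(W)
k=(abs(C[...,2]-104)<3)&(abs(C[...,1])<165)&(C[...,0]>0)&(C[...,0]<300); P=C[k]; print(len(P),np.percentile(P[:,0],[2,50,98]))
s=np.load('top.npz')['im'];look('scene');q=np.load('scene.npz')['im']; cv2.imwrite('pics/p8.png',np.hstack([cv2.resize(s[100:270,130:290],(400,425)),cv2.resize(q[60:230,190:350],(400,425))]))
```

```text
25.73 [551.1 199.   57.7] q [-0.22  0.33  2.04  1.1   1.08 -0.67] F [-0.6 -4.2 -1.6] gap -0.1
[[0.964, -0.159, 0.211], [-0.265, -0.595, 0.759], [0.005, -0.788, -0.616]]
cab [151.17026631  -1.88450259  57.72350635]
570 [100.26042879 164.59029127 174.82519979]
```

View pics/p8.png

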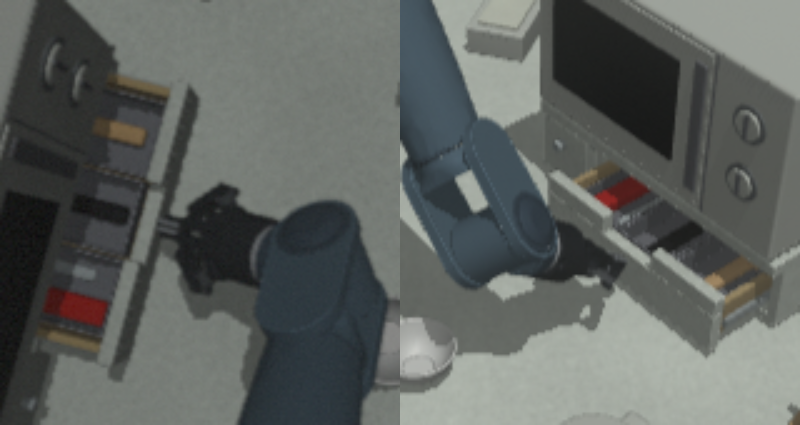

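The drawer is closing straight with the fingers at the middle of its front (top (160,228)), and the wrist is clear of the microwave. Continuing, slower at the end.

Request:
apply_moves(moves=[[[0, -12, 15, 0, 0, 0.0, 1], [0, -12, 15, 0, 0, 0.0, 1], [0, -11, 15, 0, 0, 0.0, 1], [0, -9, 12, 0, 0, 0.0, 1], [0, -6, 8, 0, 0, 0.0, 1]]])

```text
t: 26.45
ee_pos: [571.9, 278.8, 56.3]
eef_rot: [[0.965, -0.16, 0.209], [-0.264, -0.593, 0.761], [0.002, -0.789, -0.614]]
contact_force: [-1.0, -4.3, 2.1]
finger_gap: 0.1
```

Request:
apply_moves(moves=[[[0, -4, 5, 0, 0, 0, 1], [0, -4, 5, 0, 0, 0, 1], [0, 0, 0, 0, 0, 0, 1]]])

```text
t: 26.82
ee_pos: [574.2, 287.3, 55.8]
eef_rot: [[0.965, -0.161, 0.208], [-0.263, -0.596, 0.759], [0.002, -0.787, -0.617]]
contact_force: [-17.0, -34.1, 17.7]
finger_gap: 0.0
```

Run:
```python
from h import *
st(); s=ctrl.get_state(); print('cab',cab(s['ee_pos']))
```

```text
26.82 [574.2 287.3  55.8] q [-0.04  0.39  1.96  1.19  0.97 -0.59] F [-17.  -34.1  17.7] gap 0.0
[[0.965, -0.161, 0.208], [-0.263, -0.596, 0.759], [0.002, -0.787, -0.617]]
cab [242.40859317  -1.22098186  55.75764707]
```

The force rose sharply (end stop). Backing off, then checking the face position.

Request:
apply_moves(moves=[[[0, 4, -5, 0, 0, 0, 1], [0, 15, -18, 0, 0, 0, 1], [0, 25, -30, 0, 0, 0, 1], [0, 25, -30, 0, 0, 0, 1], [0, 10, -45, 0, 0, 0, 1], [0, 0, -50, 0, 0, 0, 1], [0, 0, 0, 0, 0, 0, 1]]])

```text
t: 27.7
ee_pos: [526.4, 105.9, 104.9]
eef_rot: [[0.964, -0.16, 0.214], [-0.267, -0.594, 0.759], [0.006, -0.788, -0.615]]
contact_force: [-0.0, 0.0, -0.7]
finger_gap: -0.1
```

Run:
```python
from h import *
st(); t,_=look('top'); s,_=look('scene')
for n in('top','scene'):
    W,im=cloud(n); C=cab(W)
    for nm,k in(('face',(C[...,2]>20)&(C[...,2]<70)&(abs(C[...,1])<150)),('cabinet wing',(C[...,2]>20)&(C[...,2]<110)&(abs(C[...,1])>168)&(abs(C[...,1])<210)),('mw',(C[...,2]>150)&(C[...,2]<370)&(abs(C[...,1])<150))):
        k=k&(C[...,0]>200)&(C[...,0]<300); P=C[k]
        if len(P)>10: print(n,nm,len(P),np.percentile(P[:,0],[10,50,90]).round(1))
cv2.imwrite('pics/f9.png',np.hstack([cv2.resize(t,(400,300)),cv2.resize(s[60:230,190:390],(400,300))]))
```

```text
27.7 [526.4 105.9 104.9] q [-0.42  0.2   2.09  0.97  1.25 -0.67] F [-0.   0.  -0.7] gap -0.1
[[0.964, -0.16, 0.214], [-0.267, -0.594, 0.759], [0.006, -0.788, -0.615]]
top face 474 [247.3 248.  248.7]
top cabinet wing 115 [247.7 248.4 259.2]
top mw 4194 [233.8 235.7 238.7]
scene face 747 [243.5 246.3 249.7]
scene cabinet wing 346 [245.2 262.9 291.3]
scene mw 4264 [230.7 234.5 238.4]
```

View pics/f9.png

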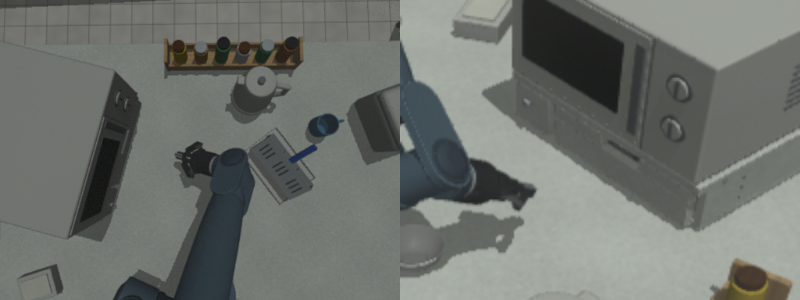

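The drawer is shut: its face lies 12.3 mm behind the microwave front (nominal 12) and flush, with the gripper clear. Handing in.

```bash
python3 -c "
from plant import ctrl
print(ctrl.sign_off())"
```

```text
the job is handed in; nothing more can be done
None
```

I drew the turner and the paddle out of the drainer and laid each flat in its own empty tray, turner in the middle and paddle in the far one. Then I pushed the drawer shut and handed the job in at about 28 s; sign-off gave no verdict.

- **Utensils:** Before the drawer was shut, both lay flat and lengthwise in their trays, and the case and spoon looked undisturbed. By the depth image, the middle of the paddle was about 9 mm off tray centre lengthwise and about 1 mm across. I judged the turner's position from the picture only.
- **Drawer:** I pushed it at roughly 0.16 m/s, slower near the end, and met the end stop at about 40 N on the fingertips. After backing off, the face measured 12.3 mm behind the microwave front from the top camera (nominal 12 mm). The scene camera gave 11.8 mm.
- **Other things:** In the last pictures the brush was in its slot, the kettle and mug looked in place, and the gripper touched nothing (force about 0 N). The bowl was only partly in view, and the arm hid the salt jar in the last picture, so I did not check its position at the end. I did not measure any of these for small shifts.

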